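# Wind the edge burnisher's speed knob back to off

## Task

Someone unplugged the edge burnisher with its speed still up, so it would start by itself the next time it is plugged in. Turn its speed knob all the way back anticlockwise, on past the click of the off switch until it sits hard against its end stop, without forcing the machine, and let go. Leave the things around it standing and lying as they are.

Things in the scene. Friction and masses are not known exactly. Their poses are not given: they have to be found in the camera images.
- burnisher: leather-edge burnishing machine, bolted down, unplugged: grey base plate 190 x 430 x 12 mm carrying a grey console (150 deep, 160 wide) with a sloped bare-metal panel, and a motor on the console's left. Origin on the table under the console's middle; x from the console's low front edge to its high back edge, y towards the motor, z up. More than 30 N on any part damages it
- panel_mid (a point): middle of the console's sloped panel; frame as the machine's. The panel tilts 20 degrees: its front edge (machine x = -75 mm) is 62 mm above the table, its back edge (x = 75 mm) 117 mm. A fuse cap 11 mm high and a pilot lamp 8 mm high stand 62 mm up the slope from the knob axis, 48 mm to either side; nothing else is within 60 mm of the axis
- motor_top (a point): middle of the top of the motor's black terminal box, 181 mm above the table. The finned motor lies along machine y: 100 mm across, 185 mm long, top at 162 mm, its near end 135 mm from the knob axis; a grooved hardwood spindle 119 mm long sticks out of its far end
- knob_axis (a point): where the axis of the machine's only knob, the speed knob, meets the panel (machine x = -8, y = 0, z = 86 mm). Its frame turns with the knob: z out of the panel along the axis, x from the axis along the knob's nose. Black plastic knob: round skirt of 19 mm radius up to 7.5 mm above the panel, hub of 12 mm radius up to 25 mm
- knob_nose (a point): middle of the end face of the knob's nose, 40 mm from the axis, 13 mm above the panel; frame as knob_axis. The nose is a straight bar 15 mm wide at 12 mm from the axis, narrowing to 8 mm at its end, from 4 to 22 mm above the panel (26 at the hub), with a white line on top; a 15 mm stub behind. Closed fingertips can push its flank
- speed_knob (a joint): knob angle, rad: 0 at the hard off stop (nose at the black dot, 150 degrees anticlockwise of straight up the slope), growing clockwise to 5.0. Light friction. From 0.9 to 0.55 the off switch resists (most near 0.8: 6 N at the nose's end, 11 N halfway to the axis) and springs back if let go; then it snaps over and lets go near 0.25, where friction holds it, short of the stop
- finish: round white bottle of edge finish with a black cap, 44 mm across, 125 mm high, standing right of the console; origin at its base's centre
- spool: wooden thread spool, 52 mm across, 52 mm high, standing right of the console; origin at its base's centre
- slicker: turned wooden hand slicker, 40 mm across, 100 mm high, standing in front of the machine; origin at its base's centre
- wax: block of beeswax, 65 x 42 x 22 mm, in front of the console; origin at its underside's centre
- mallet: wooden mallet lying on the table, 260 mm long; origin under its middle
- tape: black tape measure, 72 x 68 x 36 mm, with a yellow disc on top; origin at its underside's centre
- bitcase: flat grey case of bits, 110 x 190 x 35 mm; origin at its underside's centre
There are look-alikes about, which are no part of the job. Of the things shaped like the spool, the wooden one is meant.

How it is judged (in metres and radians):
At the end, for the whole second after the job is handed in: the speed knob is at rest within 0.06 rad (3.5 degrees) of its anticlockwise end stop, and each of the seven loose things is within 30 mm of where it was, with the bottle, spool and slicker still standing (value of joint speed_knob below 0.06 rad and velocity of joint speed_knob between -0.05 and 0.05 rad/s and not (distance of finish from where it was at the start of the episode above 0.03 m) and not (distance of spool from where it was at the start of the episode above 0.03 m) and not (distance of slicker from where it was at the start of the episode above 0.03 m) and not (distance of wax from where it was at the start of the episode above 0.03 m) and not (distance of mallet from where it was at the start of the episode above 0.03 m) and not (distance of tape from where it was at the start of the episode above 0.03 m) and not (distance of bitcase from where it was at the start of the episode above 0.03 m) and not (angle between finish's own z axis and vertical above 0.6 rad) and not (angle between spool's own z axis and vertical above 0.6 rad) and not (angle between slicker's own z axis and vertical above 0.6 rad)); the robot touches nothing.
It fails at once if the burnisher or its knob is pushed with more than 30 N (contact force between any of the fingers, the arm and burnisher above 30 N).
It fails at once if a loose thing is shifted by more than 30 mm or knocked over (distance of any of finish, spool, slicker, wax, mallet, tape, bitcase from where it was at the start of the episode above 0.03 m or angle between any of finish, spool, slicker's own z axis and vertical above 0.6 rad).
It also fails if it takes over 61 s, if anything falls off the work surface, if the arm or the gripper's body presses on something with over 40 N, if the wrist force passes 120 N, or if a joint passes its speed limit or range.

## Robot

A 6-joint arm with a two-finger parallel gripper is mounted at the origin on the work surface. World frame = base frame: x ahead of the robot, y to its left, z up, the work surface at z = 0. Lengths are in m, angles in degrees, forces in N, time in s.
With the tool pointing down it reaches from about 0.15 to 0.775 m from the base axis. Payload 6.1 kg.
Tool frame: the origin (TCP) lies at the very end of the fingers, on their centre line; the grasp point (between the pads) lies 19 mm behind it (manip.grasp_offset is the distance from the TCP to the grasp point, in m); z points along the fingers, y is the line along which they close (so a half turn about z gives the same grasp; the last joint's range is limited). The gripper opens to 85 mm and grips with 20 to 120 N. Pads are 22 mm wide; open, the fingers measure 114 mm over their backs; the gripper's body (76 mm by 85 mm) begins 54 mm behind the grasp point. The pads swing forward as they close: fully open they stand 13 mm farther back than shut.
Start: joints at [64.114, 7.208, -2.269, 80.523, 0, 90], TCP at [0.229, 0.472, 0.231] pointing down, gripper open.
Joint ranges: [-155.77, 155.77], [-54.66, 111.73], [-72.52, 77.12], [-102.08, 115.82], [-83.92, 84.16], [-180, 180]. Speed limits (degrees/s): [136.94, 136.94, 172.46, 180, 180, 180].

## Interface

Orientations are given as [roll, pitch, yaw] about the fixed x, y, z axes, in that order (R = Rz(yaw) Ry(pitch) Rx(roll)).
In Python, from workcell import status, get_image, camera_params, order, manip gives the robot as it stands. The module is installed in compiled form; this text tells all that it offers.
- The arm moves only by the tool carry_out, never from a script. Its argument "targets" is a list of rows, each a list of 7 numbers: the shift along the tool's x, y, z normalised to -1 to 1, where 1 is 30 cm, then the turn, a rotation vector about the tool's x, y, z normalised to -1 to 1, where 1 is pi/4 rad, then the opening, from 0 (shut) to 1 (fully open). In form: [[tx, ty, tz, wx, wy, wz, hand], ...]. A call has 1 to 20 rows; each row is the pose to reach, as a shift and turn from the pose commanded when the call began, along the tool's axes at that moment; what a row does not reach only later rows make up. A row lasts 1/12 s, in which the tool goes at most 41.7 mm and 7.16 degrees, less where a joint would pass 70% of its speed; a pose out of reach is approached as far as the arm can. A call with a number of a shift or a turn outside -1 to 1 is refused whole. A call with a gripper value outside its range is refused whole. The fingers move at their own pace and stop on an object; "squeeze" is the grip in N (left out, the last holds). Time passes only in rows, so rows that repeat a pose let the fingers close. It gives the time, the measured TCP pose, the force, the opening and the grip force at its end, in the units of the state.
- status.observe(): the state, without advancing time (a new reading comes with each control period).
- get_image(name): name is "scene" or "side" or "wrist"; returns (picture, depth): 480x640x3 uint8, blue, green, red; 480x640 float32, m along the optical axis (not along the pixel's ray), 0 where there is no reading.
- camera_params(name): a dict with "intrinsics" (3x3 intrinsics, pixels), "rvec" (rotation vector, rad) and "tvec" (3), from world to camera coordinates, as OpenCV has them. Camera axes: x right, y down, z forward; pixel columns grow to the right and rows downward; lengths in m; the calibration is good to about 2 mm. The wrist camera is an equidistant fisheye: a pixel r from the principal point sees the ray r / f radians off the axis. A picture is of the moment at which its call begins: read the wrist's pose just before it. camera_params takes no time and is no camera call; for the wrist camera it gives the pose at the moment of the call.
- order.job_done(): hands the job in; it is judged then, once.
The state is a dict: "t": time; "qpos": joint angles; "dq": joint speeds; "effort": joint torques, N m; "tool_pos": TCP position; "orientation": TCP orientation; "force": force on the tool from outside, world axes, zero at the start; "wrist_torque": the same for the moment, N m; "gripper_width": opening from 0.0 (shut) to 1.0 (fully open); "finger_force": force on a finger pad.
Only numpy, scipy, OpenCV 4.12 (cv2) and the standard library are available. Lean on these libraries where they do the work, as an engineer would, in place of code of your own. Each camera call takes 0.05 s, during which the arm holds its last target. There are 200 camera calls.

## Working session

There is one attempt and no reset: what is moved stays moved. The work goes in short steps, Python scripts to look and compute and a tool call to move; the robot and the scene stay as the last step left them, time stands still between calls to the robot, and variables do not carry over. Pictures are saved under pics/ and viewed, at most 10 in all, crops included, and the job is handed in when it is done.

Besides the shell and the picture viewer there is one more tool, called after "Call:" by a JSON object that holds its "name" and its "arguments". carry_out: Moves the arm, as the interface text tells. Its arguments: {"type":"object","properties":{"targets":{"type":"array"},"squeeze":{"type":"number"}},"required":["targets"]}

```bash
mkdir -p pics; cat > h.py <<'E'
import numpy as np, cv2
from workcell import status, get_image, camera_params, order, manip
def pts(name):
    im,d=get_image(name); p=camera_params(name)
    K=np.array(p["intrinsics"]);R=cv2.Rodrigues(np.array(p["rvec"],float))[0];t=np.array(p["tvec"],float).ravel()
    v,u=np.mgrid[:480,:640]
    P=np.stack([(u-K[0,2])/K[0,0]*d,(v-K[1,2])/K[1,1]*d,d],-1)
    return im,d,(P-t)@R,K,R,t
E
python3 - <<'E'
from h import *
for n in("scene","side"):
    im,d,W,K,R,t=pts(n); cv2.imwrite(f"pics/{n}0.png",im); np.savez(f"{n}0.npz",im=im,d=d,W=W,K=K,R=R,t=t)
    print(n,-R.T@t)
s=status.observe();print(s["tool_pos"],s["orientation"],s["force"],s["t"])
E
```

```text
scene [ 1.11024936 -0.37004289  0.79332068]
side [-0.07733965 -0.96207326  1.13768258]
[0.22902926 0.47200357 0.23060068] [-1.79917053e+02 -1.87788540e-04  1.54113538e+02] [ 0.23171041 -0.86753564 -0.32070889] 0.1
```

View pics/scene0.png

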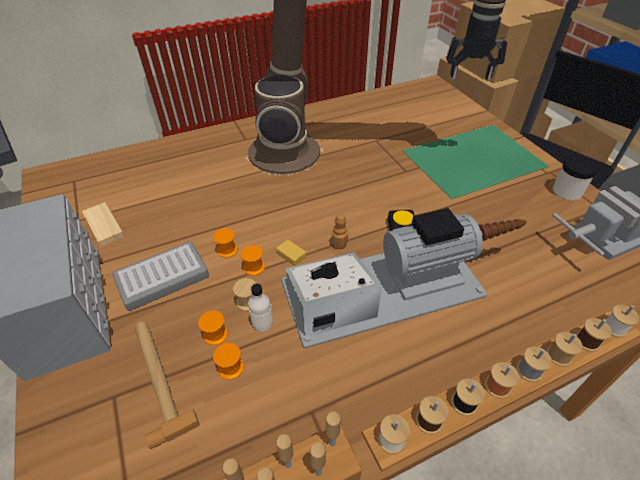

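View pics/side0.png

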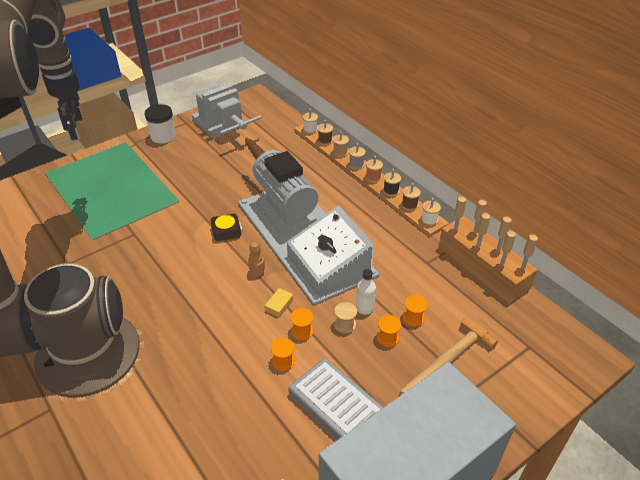

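The scene view shows the console panel around (335,278), with the knob at (325,270). In the side view the knob is at (326,243), with the bottle at (366,292) and the slicker at (257,260). Next I fit the panel plane and find the knob's axis and nose.

```bash
python3 - <<'E'
from h import *
for n,(u0,u1,v0,v1) in dict(scene=(275,395,245,320),side=(280,385,200,285)).items():
    f=np.load(f"{n}0.npz");im,W,d=f["im"],f["W"],f["d"]
    m=np.zeros((480,640),bool);m[v0:v1,u0:u1]=1
    hsv=cv2.cvtColor(im,cv2.COLOR_BGR2HSV)
    pm=m&(hsv[...,1]<40)&(hsv[...,2]>170)&(d>0)&(W[...,2]>.055)&(W[...,2]<.13)
    nl,lab,st,_=cv2.connectedComponentsWithStats(pm.astype(np.uint8)); k=1+st[1:,4].argmax(); pm=lab==k
    P=W[pm]; 
    for _ in range(5):
        c=np.median(P,0);nn=np.linalg.svd(P-P.mean(0),full_matrices=False)[2][2];nn*=np.sign(nn[2]);c=P.mean(0)
        P=P[abs((P-c)@nn)<.003]
    print(n,len(P),"normal",nn,"tilt",np.degrees(np.arccos(nn[2])),"c",c,"zrange",P[:,2].min(),P[:,2].max())
    up=-nn[:2]/np.linalg.norm(nn[:2]);print(" machine x yaw from normal",np.degrees(np.arctan2(up[1],up[0])))
    # outline of the panel on the fitted plane: min area rect in panel coordinates
    ex=np.r_[up*nn[2],np.hypot(*nn[:2])];ey=np.cross(nn,ex)
    q=np.c_[(P-c)@ex,(P-c)@ey].astype(np.float32)*1000
    r=cv2.minAreaRect(q);print(" rect mm",r," mid",c+ex*r[0][0]/1e3+ey*r[0][1]/1e3)
    # points above panel inside
    h=(W-c)@nn; dk=m&(hsv[...,2]<90)&(d>0)&(h>.003)&(h<.035)
    Q=W[dk]; q=np.c_[(Q-c)@ex,(Q-c)@ey,h[dk]]*1e3
    ok=(abs(q[:,0])<75)&(abs(q[:,1])<75);q=q[ok];print(" dark",len(q),q.min(0),q.max(0))
    hub=q[q[:,2]>20];print(" high pts mean",hub.mean(0),len(hub))
    rr=q-hub.mean(0)
    np.savez(f"{n}q.npz",q=q,c=c,ex=ex,ey=ey,nn=nn)
    crop=im[v0:v1,u0:u1];cv2.imwrite(f"pics/{n}_c.png",cv2.resize(crop,None,fx=5,fy=5,interpolation=cv2.INTER_CUBIC))
a,b=[cv2.imread(f"pics/{n}_c.png") for n in("scene","side")]
h=max(a.shape[0],b.shape[0]);o=np.zeros((h,a.shape[1]+b.shape[1],3),np.uint8);o[:a.shape[0],:a.shape[1]]=a;o[:b.shape[0],a.shape[1]:]=b
o=cv2.resize(o,None,fx=.7,fy=.7);print(o.shape);cv2.imwrite("pics/crop.png",o)
E
```

```text
scene 1785 normal [-0.33992512  0.04238013  0.93949712] tilt 20.032725310883777 c [ 0.59254344 -0.11729737  0.09288545] zrange 0.06544673866127439 0.11564590687838959
 machine x yaw from normal -7.106675144177022
 rect mm ((-8.367130279541016, 1.2417221069335938), (143.80844116210938, 138.4484100341797), 89.99380493164062)  mid [ 0.58489655 -0.11509266  0.09001924]
 dark 325 [-20.55176553 -39.01516065   3.32007047] [57.35185562 54.63435393 26.79829443]
 high pts mean [-7.65961456 -5.55975627 23.25849869] 92
side 2237 normal [-0.33840256  0.04267077  0.94003346] tilt 19.942823102041167 c [ 0.58809236 -0.12154788  0.08842054] zrange 0.05887274427474784 0.11790974355266022
 machine x yaw from normal -7.186764991921025
 rect mm ((0.943572998046875, 2.984100341796875), (165.1221923828125, 159.48513793945312), 89.75768280029297)  mid [ 0.5893457  -0.11869819  0.08874238]
 dark 202 [-24.82424159 -39.32340937   3.60414256] [60.38428983 56.33803465 30.65912791]
 high pts mean [-7.06173851 -6.1063728  24.00035371] 100
(298, 788, 3)
```

View pics/crop.png

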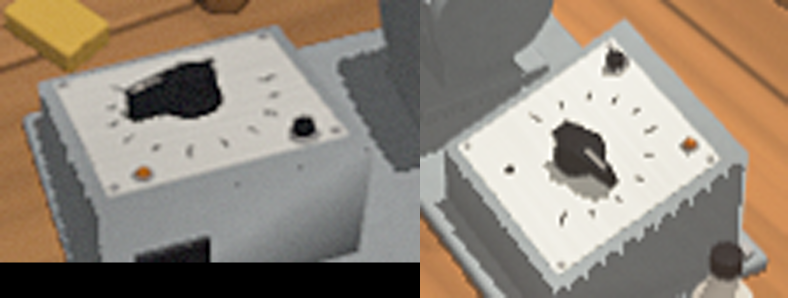

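The crop gives me the nose pointing lower right in the side view, from hub (575,140) to tip (612,187). That puts it about 105° clockwise of up-slope, so theta is about 4.5. The outline is 165 x 159 mm, which fits the 160 x 160 panel. I'll start the transit high up with the fingers closed, and work out the nose angle from the stored data.

Call:
{"name": "carry_out", "arguments": {"targets": [[-0.95,-0.58,-0.1,0,0,1,0],[-0.95,-0.58,-0.1,0,0,1,0],[-0.95,-0.58,-0.1,0,0,1,0],[-0.95,-0.58,-0.1,0,0,1,0],[-0.95,-0.58,-0.1,0,0,1,0],[-0.95,-0.58,-0.1,0,0,1,0],[-0.95,-0.58,-0.1,0,0,1,0],[-0.95,-0.58,-0.1,0,0,1,0],[-0.95,-0.58,-0.1,0,0,1,0],[-0.95,-0.58,-0.1,0,0,1,0],[-0.95,-0.58,-0.1,0,0,1,0]], "squeeze": 20}}

```text
t: 1.02
tool_pos: [0.4095, 0.1911, 0.2609]
orientation: [-180.0, -0.0, 109.0]
force: [-0.5, 0.2, 0.2]
gripper_width: -0.002
finger_force: 0.0
```

```bash
cat >> h.py <<'E'
from scipy.spatial.transform import Rotation as Ro
N=np.array([-.3390,.0425,.9398]);N/=np.linalg.norm(N)      # panel normal (both views)
EX=np.array([-N[0],-N[1],0]);EX/=np.linalg.norm(EX);MX=EX.copy();EX=EX-N*(EX@N);EX/=np.linalg.norm(EX);EY=np.cross(N,EX)
AX=np.array([.5893,-.1187,.0895])-8/np.cos(np.radians(20))*1e-3*EX
def goto(p,xdir):   # shift/turn (interface units) from the measured pose to p, tool z=-N, tool x=xdir
    s=status.observe();R0=Ro.from_euler("xyz",s["orientation"],degrees=True)
    R1=Ro.from_matrix(np.c_[xdir,np.cross(-N,xdir),-N])
    return R0.inv().apply(p-np.array(s["tool_pos"]))/.3,(R0.inv()*R1).as_rotvec()/(np.pi/4)
def rad(deg): a=np.radians(deg);return np.cos(a)*EX+np.sin(a)*EY   # deg anticlockwise of up the slope
E
python3 - <<'E'
from h import *
print("axis",AX)
for n in("scene","side"):
    f=np.load(f"{n}q.npz");P=f["c"]+(f["q"][:,:2]@np.c_[f["ex"],f["ey"]].T+f["q"][:,2:]*f["nn"])/1e3
    q=np.c_[(P-AX)@EX,(P-AX)@EY,(P-AX)@N]*1e3;r=np.hypot(q[:,0],q[:,1])
    k=q[(q[:,2]>9)&(r<45)]
    hub=k[np.hypot(k[:,0],k[:,1])<13]; print(n,"hub top",np.percentile(hub[:,2],95),"mean",k.mean(0))
    far=k[np.hypot(k[:,0],k[:,1])>22];a=np.degrees(np.arctan2(far[:,1],far[:,0]));print(" nose",len(far),far.mean(0),"ang",np.median(a),np.percentile(a,[5,95]),"rmax",r[r<45].max())
s=status.observe();print(s["qpos"],s["tool_pos"],s["orientation"],s["gripper_width"],s["t"])
E
```

```text
axis [ 0.58136104 -0.1177047   0.08659129]
scene hub top 27.753641548753492 mean [ 7.06112683 -7.05715096 18.87856127]
 nose 55 [  7.5518329  -28.81548145  17.15059038] ang -75.04962089293215 [-81.14675885 -67.20117106] rmax 37.85803913621118
side hub top 27.47241036782378 mean [ -0.33570523 -10.48588839  20.75613242]
 nose 33 [  1.75081772 -32.02116985  19.20030769] ang -88.98576191289365 [-95.87687946 -71.93233343] rmax 42.28875521105392
[ 2.50044987e+01 -5.55550343e-01 -6.84470356e+00  8.37550681e+01
  2.61412804e-02  9.59587306e+01] [0.40950975 0.19114544 0.26094642] [-1.79953304e+02 -2.14093245e-02  1.09045749e+02] -0.0015598929746144525 1.0167
```

J6 turns as expected, since yaw = J1 − J6 + 180. With tool x pointing inward at the axis, the whole sweep stays within range. I continue above the console.

Call:
{"name": "carry_out", "arguments": {"targets": [[-0.93,0.03,0,0,0,1,0],[-0.93,0.03,0,0,0,1,0],[-0.93,0.03,0,0,0,1,0],[-0.93,0.03,0,0,0,1,0],[-0.93,0.03,0,0,0,1,0],[-0.93,0.03,0,0,0,1,0],[-0.93,0.03,0,0,0,1,0],[-0.93,0.03,0,0,0,1,0],[-0.93,0.03,0,0,0,1,0],[-0.93,0.03,0,0,0,1,0]]}}

```text
t: 1.85
tool_pos: [0.5093, -0.0677, 0.2609]
orientation: [-179.9, -0.0, 64.3]
force: [-0.2, 0.9, 0.1]
gripper_width: 0.003
finger_force: 0.0
```

```bash
python3 - <<'E'
from h import *
p=AX+.027*rad(-160)+.1*N
print(p,*goto(p,-rad(-160)));s=status.observe();print(s["qpos"],s["tool_pos"],s["orientation"])
E
```

```text
[ 0.52265178 -0.11965123  0.17190503] [-0.13663148  0.11563192  0.29656633] [-0.33004468  0.32119314  1.13005453]
[-7.58968170e+00  6.17068995e+00  2.60744690e-01  8.41541594e+01
  2.78612512e-02  1.08159193e+02] [ 0.50930659 -0.06771769  0.26092164] [-1.79930405e+02 -6.49483876e-03  6.42511053e+01]
```

Call:
{"name": "carry_out", "arguments": {"targets": [[-0.14,0.12,0.2,-0.29,0.28,1,0],[-0.14,0.12,0.2,-0.29,0.28,1,0],[-0.14,0.12,0.2,-0.29,0.28,1,0],[-0.14,0.12,0.2,-0.29,0.28,1,0],[-0.14,0.12,0.2,-0.29,0.28,1,0],[-0.14,0.12,0.2,-0.29,0.28,1,0],[-0.14,0.12,0.2,-0.29,0.28,1,0],[-0.14,0.12,0.2,-0.29,0.28,1,0],[-0.14,0.12,0.2,-0.29,0.28,1,0],[-0.14,0.12,0.2,-0.29,0.28,1,0]]}}

```text
t: 2.68
tool_pos: [0.5237, -0.1215, 0.2017]
orientation: [172.8, -16.2, 20.0]
force: [-0.1, -0.5, -0.5]
gripper_width: 0.001
finger_force: 0.0
```

```bash
python3 - <<'E'
from h import *
p=camera_params("wrist");im,d=get_image("wrist");cv2.imwrite("pics/w0.png",im);np.savez("w0.npz",im=im,d=d,**p)
print(p["intrinsics"])
R=cv2.Rodrigues(np.array(p["rvec"],float))[0];t=np.array(p["tvec"],float).ravel();K=np.array(p["intrinsics"])
print("cam",-R.T@t)
X=R@AX+t;th=np.arctan2(np.hypot(*X[:2]),X[2]);print("axis px",K[0,2]+K[0,0]*th*X[0]/np.hypot(*X[:2]),K[1,2]+K[1,1]*th*X[1]/np.hypot(*X[:2]))
q=AX+.027*rad(-160)+.1*N
print(*goto(q,-rad(-160)))
E
```

```text
[[371.64829954   0.         320.36570542]
 [  0.         371.64829954 235.17839315]
 [  0.           0.           1.        ]]
cam [ 0.54768034 -0.09292566  0.35821348]
axis px 322.0445760242199 197.51979467280552
[-0.02890507 -0.02033301  0.09273476] [-0.03725376  0.04091018  0.13229828]
```

View pics/w0.png

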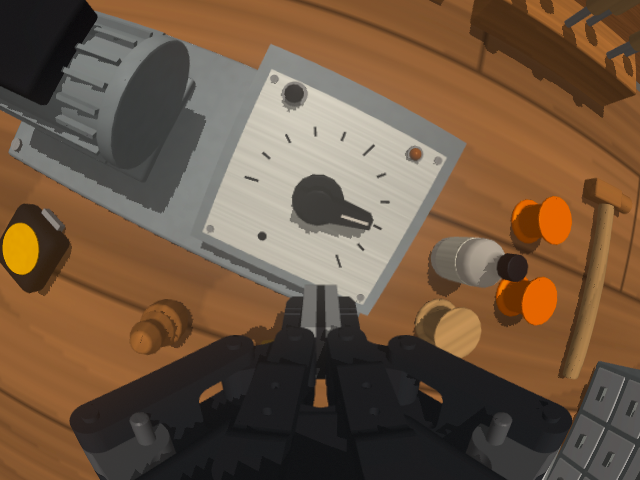

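The wrist view shows the hub at (318,199), the nose tip at (371,223) and the black dot at (262,236). The panel screws are at (274,79), (438,161), (361,297) and (210,229). I cast these onto their planes.

```bash
cat >> h.py <<'E'
def cast(f,uv,h,A=AX):
    K=f["intrinsics"];R=cv2.Rodrigues(f["rvec"].astype(float))[0];t=f["tvec"].ravel();c=-R.T@t
    d=(np.array(uv,float)-[K[0,2],K[1,2]])/[K[0,0],K[1,1]];r=np.hypot(*d)
    ray=R.T@np.r_[np.sin(r)*d/r,np.cos(r)]
    return c+ray*(((A+h*N-c)@N)/(ray@N))
def pan(P): return np.round(np.array([(P-AX)@EX,(P-AX)@EY])*1e3,1)
E
python3 - <<'E'
from h import *
f=dict(np.load("w0.npz"))
S=[pan(cast(f,p,0.001)) for p in[(274,79),(438,161),(361,297),(210,229)]]
print("screws",S,"mid",np.mean(S,0),"(expect 8.5,0)")
print("dot",pan(cast(f,(262,236),0)))
hsv=cv2.cvtColor(f["im"],cv2.COLOR_BGR2HSV);g=(f["im"].max(2)<75).astype(np.uint8);m=np.zeros_like(g);m[165:245,282:385]=1
n,l,st,c=cv2.connectedComponentsWithStats(g*m);k=1+st[1:,4].argmax();print(st[k])
top=[(u,v) for v,u in np.argwhere(l==k)]
print("hub guess (318,198)",pan(cast(f,(318,198),.025)),"nose end",pan(cast(f,(371,221),.022)))
W=f["d"]; print("depth hub, panel",W[198,318],W[150,330])
P=cast(f,(330,150),0);R=cv2.Rodrigues(f["rvec"])[0];print("pred panel depth",(R@P+f["tvec"].ravel())[2])
E
```

```text
screws [array([63.4, 68.8]), array([ 64. , -63.7]), array([-59.4, -64.4]), array([-60.9,  68.1])] mid [1.775 2.2  ] (expect 8.5,0)
dot [-47.8  28.2]
[ 293  175   79   55 2536]
hub guess (318,198) [4.  4.2] nose end [  5.1 -35.9]
depth hub, panel 0.24777807 0.26130724
pred panel depth 0.2619140748016827
```

```bash
python3 - <<'E'
from h import *
f=dict(np.load("w0.npz"));im=f["im"]
c=im[160:250,270:400];cv2.imwrite("pics/k.png",cv2.resize(c,None,fx=6,fy=6,interpolation=cv2.INTER_NEAREST))
print("skirt",pan(cast(f,(320,202),.0075)))
# tick marks: dark small blobs on panel -> circle about the axis
g=cv2.cvtColor(im,cv2.COLOR_BGR2GRAY);bh=cv2.morphologyEx(g,cv2.MORPH_BLACKHAT,np.ones((9,9)));n,l,st,ce=cv2.connectedComponentsWithStats((bh>50).astype(np.uint8))
T=[]
for k in range(1,n):
    q=pan(cast(f,ce[k],0))
    if 8<st[k,4]<70 and 40<np.hypot(*q)<66: T.append(q);print(q,round(np.hypot(*q),1),round(np.degrees(np.arctan2(q[1],q[0]))),st[k,4])
E
```

```text
skirt [-2.   0.4]
[41.6 26. ] 49.1 32 27
[47.4  6.5] 47.8 8 25
[28.5 41.7] 50.5 56 26
[ 47.  -14.3] 49.1 -17 39
[10.5 50.9] 52.0 78 25
[ 34.6 -30.9] 46.4 -42 26
[-10.1  53.7] 54.6 101 38
[ 18.1 -43.1] 46.7 -67 25
[ -1.6 -47.2] 47.2 -92 25
[-47.6  28.4] 55.4 149 63
[-21.6 -43.2] 48.3 -117 25
[-39.8 -33.4] 52.0 -140 36
```

View pics/k.png

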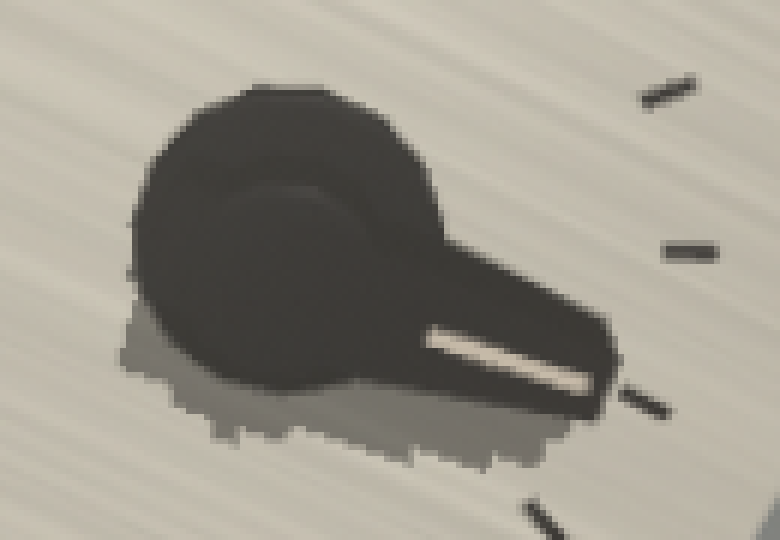

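The tick circle, the skirt and the dot (now at 151°) agree on an axis about (-1,+3) mm from my first guess. That puts the nose at -81°, at 39.5 mm radius (40 given). I correct the axis and plan the descent behind the nose.

```bash
echo 'AX=AX-.001*EX+.003*EY' >> h.py; python3 - <<'E'
from h import *
for h in(.05,.010): print(h,*[x.round(3) for x in goto(AX+.028*rad(-140)+h*N,-rad(-140))])
E
```

```text
0.05 [-0.023  0.006  0.259] [-0.044  0.034 -0.312]
0.01 [-0.019  0.01   0.392] [-0.044  0.034 -0.312]
```

Call:
{"name": "carry_out", "arguments": {"targets": [[-0.023,0.006,0.1,-0.044,0.034,-0.312,0],[-0.023,0.006,0.2,-0.044,0.034,-0.312,0],[-0.023,0.006,0.259,-0.044,0.034,-0.312,0],[-0.022,0.007,0.28,-0.044,0.034,-0.312,0],[-0.021,0.008,0.32,-0.044,0.034,-0.312,0],[-0.02,0.009,0.35,-0.044,0.034,-0.312,0],[-0.019,0.01,0.37,-0.044,0.034,-0.312,0],[-0.019,0.01,0.38,-0.044,0.034,-0.312,0],[-0.019,0.01,0.392,-0.044,0.034,-0.312,0],[-0.019,0.01,0.392,-0.044,0.034,-0.312,0],[-0.019,0.01,0.392,-0.044,0.034,-0.312,0]]}}

```text
t: 3.65
tool_pos: [0.555, -0.1304, 0.0884]
orientation: [166.8, -15.2, 34.4]
force: [-0.2, 0.5, -0.8]
gripper_width: -0.002
finger_force: 0.0
```

```bash
python3 - <<'E'
from h import *
print(*[x.round(3) for x in goto(AX+.028*rad(-140)+.01*N,-rad(-140))]);print(status.observe()["force"],status.observe()["qpos"].round(1) if hasattr(status.observe()["qpos"],"round") else status.observe()["qpos"])
r=.028
for a in range(5,46,5):
    b=np.radians(a);print([round(r*(1-np.cos(b))/.3,4),round(r*np.sin(b)/.3,4),0,0,0,round(-a/45,3),0])
im,d=get_image("wrist");cv2.imwrite("pics/w1.png",im)
E
```

```text
[ 0.002 -0.002  0.   ] [ 0.002 -0.    -0.004]
[-0.24426982  0.52413573 -0.75436817] [-14.5  -0.7 -32.4  38.4   2.5 133.3]
[np.float64(0.0004), np.float64(0.0081), 0, 0, 0, -0.111, 0]
[np.float64(0.0014), np.float64(0.0162), 0, 0, 0, -0.222, 0]
[np.float64(0.0032), np.float64(0.0242), 0, 0, 0, -0.333, 0]
[np.float64(0.0056), np.float64(0.0319), 0, 0, 0, -0.444, 0]
[np.float64(0.0087), np.float64(0.0394), 0, 0, 0, -0.556, 0]
[np.float64(0.0125), np.float64(0.0467), 0, 0, 0, -0.667, 0]
[np.float64(0.0169), np.float64(0.0535), 0, 0, 0, -0.778, 0]
[np.float64(0.0218), np.float64(0.06), 0, 0, 0, -0.889, 0]
[np.float64(0.0273), np.float64(0.066), 0, 0, 0, -1.0, 0]
```

View pics/w1.png

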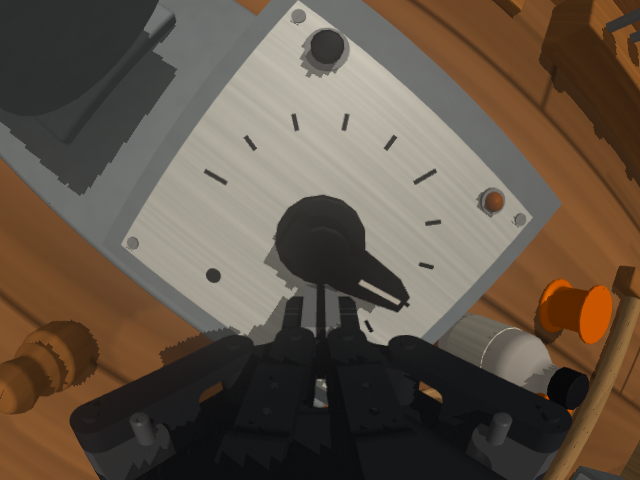

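The tip (320,300) sits in line with the hub (321,237), with the nose on its right. Next I sweep the first 45° anticlockwise.

Call:
{"name": "carry_out", "arguments": {"targets": [[0.0004,0.008,0,0,0,-0.111,0],[0.0014,0.016,0,0,0,-0.222,0],[0.0032,0.024,0,0,0,-0.333,0],[0.0044,0.028,0,0,0,-0.389,0],[0.0056,0.032,0,0,0,-0.444,0],[0.007,0.0357,0,0,0,-0.5,0],[0.0087,0.0394,0,0,0,-0.556,0],[0.0105,0.043,0,0,0,-0.611,0],[0.0125,0.0467,0,0,0,-0.667,0],[0.0146,0.05,0,0,0,-0.722,0],[0.0169,0.0535,0,0,0,-0.778,0],[0.0193,0.0568,0,0,0,-0.833,0],[0.0218,0.06,0,0,0,-0.889,0],[0.0245,0.063,0,0,0,-0.944,0],[0.0273,0.066,0,0,0,-1,0]]}}

```text
t: 4.95
tool_pos: [0.5707, -0.1425, 0.0947]
orientation: [160.1, -1.7, 78.0]
force: [-2.6, -0.1, -0.4]
gripper_width: -0.0
finger_force: 0.9
```

Light contact of 2.6 N. I repeat the same arc.

Call:
{"name": "carry_out", "arguments": {"targets": [[0.0004,0.008,0,0,0,-0.111,0],[0.0014,0.016,0,0,0,-0.222,0],[0.0032,0.024,0,0,0,-0.333,0],[0.0044,0.028,0,0,0,-0.389,0],[0.0056,0.032,0,0,0,-0.444,0],[0.007,0.0357,0,0,0,-0.5,0],[0.0087,0.0394,0,0,0,-0.556,0],[0.0105,0.043,0,0,0,-0.611,0],[0.0125,0.0467,0,0,0,-0.667,0],[0.0146,0.05,0,0,0,-0.722,0],[0.0169,0.0535,0,0,0,-0.778,0],[0.0193,0.0568,0,0,0,-0.833,0],[0.0218,0.06,0,0,0,-0.889,0],[0.0245,0.063,0,0,0,-0.944,0],[0.0273,0.066,0,0,0,-1,0]]}}

```text
t: 6.2
tool_pos: [0.5908, -0.139, 0.1018]
orientation: [164.5, 12.8, 121.0]
force: [-1.6, -1.7, -0.4]
gripper_width: 0.001
finger_force: 0.8
```

Call:
{"name": "carry_out", "arguments": {"targets": [[0.0004,0.008,0,0,0,-0.111,0],[0.0014,0.016,0,0,0,-0.222,0],[0.0032,0.024,0,0,0,-0.333,0],[0.0044,0.028,0,0,0,-0.389,0],[0.0056,0.032,0,0,0,-0.444,0],[0.007,0.0357,0,0,0,-0.5,0],[0.0087,0.0394,0,0,0,-0.556,0],[0.0105,0.043,0,0,0,-0.611,0],[0.0125,0.0467,0,0,0,-0.667,0],[0.0146,0.05,0,0,0,-0.722,0],[0.0169,0.0535,0,0,0,-0.778,0],[0.0193,0.0568,0,0,0,-0.833,0],[0.0218,0.06,0,0,0,-0.889,0],[0.0245,0.063,0,0,0,-0.944,0],[0.0273,0.066,0,0,0,-1,0]]}}

```text
t: 7.45
tool_pos: [0.603, -0.1215, 0.1057]
orientation: [178.3, 20.0, 167.4]
force: [-0.4, -2.2, -0.5]
gripper_width: -0.004
finger_force: 0.8
```

```bash
python3 - <<'E'
from h import *
s=status.observe();q=np.array(s["tool_pos"])-AX;a=np.degrees(np.arctan2(q@EY,q@EX));print("tip r,ang,h",np.hypot(q@EX,q@EY),a,q@N)
R=Ro.from_euler("xyz",s["orientation"],degrees=True).as_matrix();print("tool x ang",np.degrees(np.arctan2(-R[:,0]@EY,-R[:,0]@EX)),"tilt",R[:,2]@N,s["force"],"J6",s["qpos"][5])
im,d=get_image("wrist");cv2.imwrite("pics/w2.png",im)
E
```

```text
tip r,ang,h 0.028475660423513533 -8.245972775399677 0.010417594874754781
tool x ang -5.097943661713 tilt -0.9999959521685078 [-0.3510729  -2.17714103 -0.45798742] J6 0.39491573540872066
```

View pics/w2.png

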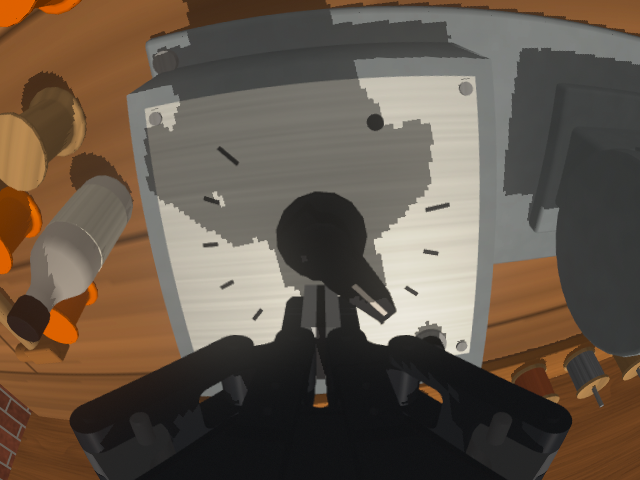

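The push is working: the nose (375,300) leads the tip by about 38° and there's clearance all round. Two more arcs, the second taking it through the switch.

Call:
{"name": "carry_out", "arguments": {"targets": [[0.0004,0.008,0,0,0,-0.111,0],[0.0014,0.016,0,0,0,-0.222,0],[0.0032,0.024,0,0,0,-0.333,0],[0.0044,0.028,0,0,0,-0.389,0],[0.0056,0.032,0,0,0,-0.444,0],[0.007,0.0357,0,0,0,-0.5,0],[0.0087,0.0394,0,0,0,-0.556,0],[0.0105,0.043,0,0,0,-0.611,0],[0.0125,0.0467,0,0,0,-0.667,0],[0.0146,0.05,0,0,0,-0.722,0],[0.0169,0.0535,0,0,0,-0.778,0],[0.0193,0.0568,0,0,0,-0.833,0],[0.0218,0.06,0,0,0,-0.889,0],[0.0245,0.063,0,0,0,-0.944,0],[0.0273,0.066,0,0,0,-1,0]]}}

```text
t: 8.75
tool_pos: [0.6002, -0.1002, 0.1038]
orientation: [-166.7, 15.3, -145.5]
force: [1.0, -1.0, -0.4]
gripper_width: 0.001
finger_force: 0.9
```

Call:
{"name": "carry_out", "arguments": {"targets": [[0.0002,0.005,0,0,0,-0.056,0],[0.0004,0.008,0,0,0,-0.111,0],[0.0008,0.012,0,0,0,-0.167,0],[0.0014,0.016,0,0,0,-0.222,0],[0.0022,0.02,0,0,0,-0.278,0],[0.0032,0.024,0,0,0,-0.333,0],[0.0044,0.028,0,0,0,-0.389,0],[0.0056,0.032,0,0,0,-0.444,0],[0.007,0.0357,0,0,0,-0.5,0],[0.0087,0.0394,0,0,0,-0.556,0],[0.0105,0.043,0,0,0,-0.611,0],[0.0125,0.0467,0,0,0,-0.667,0],[0.0125,0.0467,0,0,0,-0.667,0]]}}

```text
t: 9.83
tool_pos: [0.5922, -0.09, 0.1008]
orientation: [-160.8, 6.9, -116.1]
force: [7.6, 0.5, -2.2]
gripper_width: -0.003
finger_force: 3.2
```

```bash
cat > st.py <<'E'
from h import *
s=status.observe();q=np.array(s["tool_pos"])-AX;a=np.degrees(np.arctan2(q@EY,q@EX));print("tip r,ang,h",np.hypot(q@EX,q@EY),a,q@N)
R=Ro.from_euler("xyz",s["orientation"],degrees=True).as_matrix();print("tool x ang",np.degrees(np.arctan2(-R[:,0]@EY,-R[:,0]@EX)),s["force"],"tangential",np.dot(s["force"],rad(a+90)),"J6",s["qpos"][5],s["t"])
E
python3 st.py
```

```text
tip r,ang,h 0.028784302100840042 63.804453067222376 0.010907868542231455
tool x ang 69.88448927907477 [ 7.5940881   0.47159547 -2.15930526] tangential -5.019300507263884 J6 -71.5868932287063 9.8333
```

We're in the switch resistance at 8 N. I push on slowly through the snap.

Call:
{"name": "carry_out", "arguments": {"targets": [[0.0001,0.0033,0,0,0,-0.044,0],[0.0002,0.0065,0,0,0,-0.089,0],[0.0005,0.0098,0,0,0,-0.133,0],[0.0009,0.013,0,0,0,-0.178,0],[0.0014,0.0162,0,0,0,-0.222,0],[0.002,0.0194,0,0,0,-0.267,0],[0.0028,0.0226,0,0,0,-0.311,0],[0.0036,0.0257,0,0,0,-0.356,0],[0.0046,0.0288,0,0,0,-0.4,0],[0.0056,0.0319,0,0,0,-0.444,0],[0.0056,0.0319,0,0,0,-0.444,0]]}}

```text
t: 10.75
tool_pos: [0.5808, -0.0872, 0.0959]
orientation: [-160.0, 0.0, -97.3]
force: [-0.6, 0.1, 0.3]
gripper_width: 0.002
finger_force: 0.0
```

```bash
python3 st.py; python3 -c "
from h import *
im,d=get_image('wrist');cv2.imwrite('pics/w3.png',im)"
```

```text
tip r,ang,h 0.027181625625409052 89.73889091839818 0.010263554550406784
tool x ang 89.80433365770077 [-0.57720866  0.11924738  0.28191572] tangential 0.456088886869899 J6 -91.36339169177447 10.75
```

View pics/w3.png

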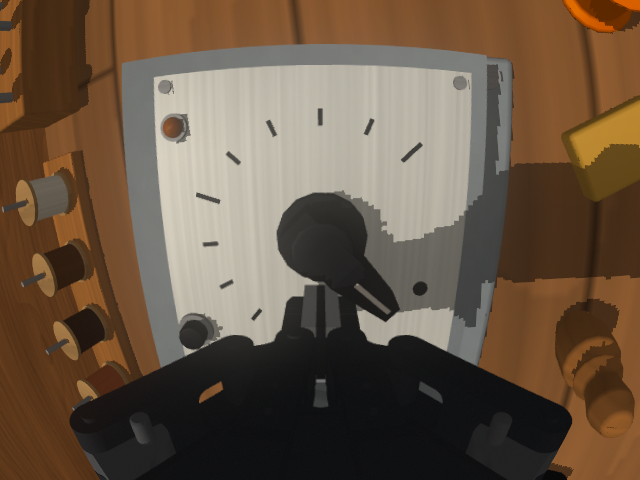

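It has snapped over: the nose (375,300) is clear of the tip and about 15° short of the dot (420,289). I ease it towards the stop.

Call:
{"name": "carry_out", "arguments": {"targets": [[0.0002,0.0065,0,0,0,-0.089,0],[0.0005,0.0098,0,0,0,-0.133,0],[0.0009,0.013,0,0,0,-0.178,0],[0.0014,0.0162,0,0,0,-0.222,0],[0.002,0.0194,0,0,0,-0.267,0],[0.0028,0.0226,0,0,0,-0.311,0],[0.0036,0.0257,0,0,0,-0.356,0],[0.0041,0.0272,0,0,0,-0.378,0],[0.0046,0.0288,0,0,0,-0.4,0],[0.0051,0.0304,0,0,0,-0.422,0],[0.0056,0.0319,0,0,0,-0.444,0],[0.0056,0.0319,0,0,0,-0.444,0]]}}

```text
t: 11.8
tool_pos: [0.5726, -0.0872, 0.0929]
orientation: [-161.0, -6.7, -78.4]
force: [3.7, 4.1, 1.4]
gripper_width: -0.001
finger_force: 2.9
```

```bash
python3 st.py
```

```text
tip r,ang,h 0.02755488573238131 108.14329376595806 0.010183915923462706
tool x ang 109.83883919105423 [3.68855645 4.07676395 1.42178927] tangential -4.679852386496183 J6 -111.59475572048922 11.8
```

Call:
{"name": "carry_out", "arguments": {"targets": [[0,0.0016,0,0,0,-0.022,0],[0.0001,0.0033,0,0,0,-0.044,0],[0.0002,0.0049,0,0,0,-0.067,0],[0.0002,0.0049,0,0,0,-0.067,0]]}}

```text
t: 12.13
tool_pos: [0.572, -0.0868, 0.0928]
orientation: [-161.2, -7.6, -75.5]
force: [6.0, 6.9, 1.3]
gripper_width: 0.005
finger_force: 4.5
```

```bash
python3 st.py
```

```text
tip r,ang,h 0.028021056359224 109.2916627984116 0.010323055515573993
tool x ang 112.8864173094336 [5.96850642 6.86297132 1.34871039] tangential -7.425929177420551 J6 -114.67904204682657 12.1333
```

The force climbs to 9 N with hardly any movement, so it's against the stop. I back away, lift and check.

Call:
{"name": "carry_out", "arguments": {"targets": [[0.0004,-0.008,0,0,0,0.111,0],[0.0014,-0.016,0,0,0,0.222,0],[0.0032,-0.024,0,0,0,0.333,0],[0.0032,-0.024,0,0,0,0.333,0],[0.0032,-0.024,-0.05,0,0,0.333,0],[0.0032,-0.024,-0.15,0,0,0.333,0],[0.0032,-0.024,-0.25,0,0,0.333,0],[0.0032,-0.024,-0.35,0,0,0.333,0],[0.0032,-0.024,-0.35,0,0,0.333,0],[0.0032,-0.024,-0.35,0,0,0.333,0]]}}

```text
t: 12.97
tool_pos: [0.5419, -0.0831, 0.1948]
orientation: [-160.0, -2.8, -89.8]
force: [1.1, -0.8, -0.6]
gripper_width: -0.003
finger_force: 0.0
```

```bash
python3 - <<'E'
from h import *
p=camera_params("wrist");im,d=get_image("wrist");np.savez("w4.npz",im=im,d=d,**p)
R=cv2.Rodrigues(p["rvec"])[0];K=p["intrinsics"]
X=R@AX+np.ravel(p["tvec"]);r=np.hypot(*X[:2]);u,v=(np.array([K[0,2],K[1,2]])+K[0,0]*np.arctan2(r,X[2])*X[:2]/r).astype(int)
print(u,v);y=max(v-65,0);x=max(u-85,0);cv2.imwrite("pics/w4.png",cv2.resize(im[y:y+130,x:x+170],None,fx=4,fy=4)); print("origin",x,y, status.observe()["force"])
E
```

```text
321 191
origin 236 126 [-0.01772907  0.50853147 -1.05651947]
```

View pics/w4.png

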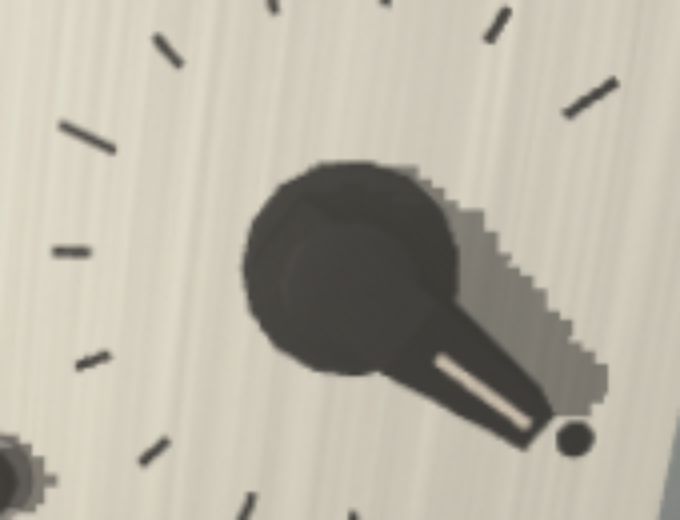

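The nose end (537,430 in the crop) points at the black dot (575,438). I check the angle numerically.

```bash
python3 - <<'E'
from h import *
f=dict(np.load("w4.npz"));c=lambda x,y,h:cast(f,(236+x/4,126+y/4),h)
a,b=pan(c(438,359,.024)),pan(c(530,425,.0222));v=b-a;print(a,b,"line ang",np.degrees(np.arctan2(v[1],v[0])))
n=pan(c(537,430,.022));print("nose end",n,np.degrees(np.arctan2(n[1],n[0])));dt=pan(c(575,438,0));print("dot",dt,np.degrees(np.arctan2(dt[1],dt[0])))
E
```

```text
[-16.9   9.2] [-34.2  18.6] line ang 151.48243977352243
nose end [-35.5  19.4] 151.3443276549103
dot [-46.7  26. ] 150.89333723860562
```

The line reads 151.5° and the dot 150.9°, so they agree within measuring error and the knob is on its stop. The robot is touching nothing, so I hand in.

```bash
python3 -c "
from workcell import order
print(order.job_done())"
```

```text
the job is handed in; nothing more can be done
None
```

The speed knob is turned past its off click and sits against the anticlockwise end stop (nose within about 1° of the dot), forces stayed around 9 N in the readings I took, the arm is clear of everything, and the job is handed in; I saw no contact with the loose things but didn't re-measure them.

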